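# Empty a flip-front seed caddy and tare it on the bench scale

## Task

Pick up the green flip-front caddy, which has a black handle on top, hold it low over the red bin and tip it mouth-down just far enough (about 45 degrees, never past 65) that the flap swings open and all three seed tubes slide out into the bin. Then gently stand the empty caddy upright near the middle of the scale's steel pan, flap fallen shut. Leave the tubes lying in the bin and do not disturb the other loose things on the bench.

Things in the scene. Friction and masses are not known exactly. Their poses are not given: they have to be found in the camera images.
- caddy: green box, clear roof window, clear flap over the mouth at its own -x side, black strap handle on top; 106 long (x), 104 wide (y), 64 high, 106 with handle; 0.2 to 0.3 kg plus 0.135 kg of tubes. Origin at the underside, 60 behind the mouth's lip; own z up, own -x out of the mouth. Starts flat on the bench, mouth towards world -x, turned up to 0.7 rad either way
- caddy_handle (a point): middle of the handle strap, 93 above the caddy's underside on the caddy's own z axis. The strap is a flat bar 14 thick (own x), 80 long (own y), 26 high; free to hold between the two posts, with 16 of clear air between strap and roof. Grip it across its thickness, that is along the caddy's x
- caddy_lip (a point): middle of the lower edge of the caddy's mouth, at caddy (-60, 0, 4); the tubes slide out over it
- flap (a joint): clear mouth flap with orange lower edge, 100 wide, 57 long, hinged along the mouth's top (caddy (-52, 0, 62), axis y). Radians: 0 shut, grows outward to 1.6. Hangs freely: opens by its own weight once the caddy is tipped mouth-down past 0.17, then hangs plumb; tubes push it further; falls shut when level. At 45 degrees of tip its edge hangs about 18 lower than the lip and 39 ahead of it
- bin: red open stock bin, fixed to the bench, 200 (own x) x 220 (own y) outside, 60 high, walls 5; origin at the middle of the underside
- bin_in (a point): middle of the bin's inner floor, 5 above the bench
- scale: white bench scale with a steel pan, fixed, 230 (own x) x 210 (own y), pan top 54 above the bench; origin at the middle of the underside
- scale_pan (a point): centre of the pan's top face; the pan is a flat plate 190 x 190, sides along the scale's x and y; it does not move
- tube_0: one of three alike sealed seed tubes, smooth slick plastic (slide on a slope of about 15 to 20 degrees), 76 long, 28 diameter, 45 g, green with an orange cap at its own -x end; origin at its centre, own x along its length. At the start it lies inside the caddy along the caddy's x, seen only through the clear flap and roof window
- tube_1: one of three alike sealed seed tubes, smooth slick plastic (slide on a slope of about 15 to 20 degrees), 76 long, 28 diameter, 45 g, green with an orange cap at its own -x end; origin at its centre, own x along its length. At the start it lies inside the caddy along the caddy's x, seen only through the clear flap and roof window
- tube_2: one of three alike sealed seed tubes, smooth slick plastic (slide on a slope of about 15 to 20 degrees), 76 long, 28 diameter, 45 g, green with an orange cap at its own -x end; origin at its centre, own x along its length. At the start it lies inside the caddy along the caddy's x, seen only through the clear flap and roof window
- can: open steel can, 72 diameter, 100 high; a bystander to leave alone; origin at its underside
- scoop: steel hand scoop with a black handle towards its +x, pan 90 x 74 x 32, handle 90 long; a bystander to leave alone; origin at its underside
- jar: amber jar with brass lid, 60 diameter, 85 high; a bystander to leave alone; origin at its underside
- packet: filled orange and yellow seed packet lying flat, 100 x 75 x 30; a bystander to leave alone; origin at its underside
- stapler: blue and black stapler, 130 x 34 x 40, along its own x; a bystander to leave alone; origin at its underside
There are look-alikes about, which are no part of the job. What is shaped like the caddy but yellow is not meant.

How it is judged:
On the way, in this order (a step that is already met when the one before it is completed fails the run):
1. the caddy is off the bench, tipped mouth-down over the bin, with its flap hanging open (angle between caddy's own z axis and vertical above 0.35 rad and value of joint flap above 0.15 rad and height (world z) of caddy above 0.06 m and horizontal distance between caddy_lip and bin_in below 0.12 m), for 0.1 s.
2. all three tubes lie in the bin (x of tube_0 in the frame of bin_in between -0.095 and 0.095 m and y of tube_0 in the frame of bin_in between -0.105 and 0.105 m and z of tube_0 in the frame of bin_in between 0 and 0.05 m and x of tube_1 in the frame of bin_in between -0.095 and 0.095 m and y of tube_1 in the frame of bin_in between -0.105 and 0.105 m and z of tube_1 in the frame of bin_in between 0 and 0.05 m and x of tube_2 in the frame of bin_in between -0.095 and 0.095 m and y of tube_2 in the frame of bin_in between -0.105 and 0.105 m and z of tube_2 in the frame of bin_in between 0 and 0.05 m), for 0.2 s.
At the end, for the whole second after the job is handed in: All three tubes lie at rest inside the red bin, below its rim. The caddy stands upright (within 0.08 rad) and at rest on the scale's pan, its origin within 40 mm of the pan's centre, flap shut (below 0.15 rad), released (all of step 2 and linear speed of each of tube_0, tube_1, tube_2 below 0.03 m/s and horizontal distance between caddy and scale_pan below 0.04 m and z of caddy in the frame of scale_pan between -0.005 and 0.006 m and angle between caddy's own z axis and vertical below 0.08 rad and value of joint flap below 0.15 rad and linear speed of caddy below 0.02 m/s); the robot touches nothing.
It fails at once if the caddy was tipped past 70 degrees (angle between caddy's own z axis and vertical above 1.22 rad).
It fails at once if a tube fell from too high (faster than 2.4 m/s) (linear speed of any of tube_0, tube_1, tube_2 above 2.4 m/s).
It fails at once if the caddy was banged on the scale (over 60 N) (contact force between caddy and scale above 60 N).
It fails at once if a bystander was moved more than 30 mm (distance of any of can, scoop, jar, packet, stapler from where it was at the start of the episode above 0.03 m).
It also fails if it takes over 64 s, if anything falls off the work surface, if the arm or the gripper's body presses on something with over 40 N, if the wrist force passes 120 N, or if a joint passes its speed limit or range.

## Robot

A 6-joint arm with a two-finger parallel gripper is mounted at the origin on the work surface. World frame = base frame: x ahead of the robot, y to its left, z up, the work surface at z = 0. Lengths are in m, angles in rad, forces in N, time in s.
With the tool pointing down it reaches from about 0.325 to 0.775 m from the base axis. Payload 5.5 kg.
Tool frame: the origin (TCP) lies midway between the tips of the shut fingers; the grasp point (between the pads) lies 19 mm behind it; z points along the fingers, y is the line along which they close (so a half turn about z gives the same grasp; the last joint's range is limited). The gripper opens to 85 mm and grips with 20 to 120 N. Pads are 22 mm wide; open, the fingers measure 114 mm over their backs; the gripper's body (76 mm by 85 mm) begins 54 mm behind the grasp point. The pads swing forward as they close: fully open they stand 13 mm farther back than shut.
Start: joints at [-1.307, 0.091, 1.231, -0, 1.82, -0.057], TCP at [0.189, -0.569, 0.231] pointing down, gripper open.
Joint ranges: [-2.87, 2.87], [-0.86, 2.18], [0.17, 2.46], [-1.51, 4.65], [0.06, 2.69], [-2.65, 2.65]. Speed limits (rad/s): [2.57, 2.57, 3.01, 3.14, 3.14, 3.14].

## Interface

Orientations are given as a unit quaternion [w, x, y, z].
In Python, from station import * gives the robot as it stands.
- The arm moves only by the tool carry_out, never from a script. Its argument "increments" is one flat list of numbers, 4 for each row, row after row: the shift along the tool's x, y, z in cm, then the turn about the tool's z in degrees. In form: [x, y, z, yaw, x, y, z, yaw, ...]. A call has exactly 5 rows; each row shifts and turns the commanded pose from where the row before left it, along the tool's axes as they then stand; what a row does not reach is not made up. A row lasts 1/10 s, in which the tool goes at most 50 mm and 8.59 degrees, less where a joint would pass 70% of its speed; a pose out of reach is approached as far as the arm can. A call with a gripper value outside its range is refused whole. "fingers" is the opening, from 0 (shut) to 1 (fully open), set as the call begins (left out, the last holds). The fingers move at their own pace and stop on an object; the grip force is fixed at half the most. Time passes only in rows, so rows that do not move let the fingers close, or fill a call up. It gives the time, the measured TCP pose, the force, the opening and the grip force at its end, in the units of the state.
- state(): the state, without advancing time (a new reading comes with each control period).
- camera(name): name is "scene" or "top" or "wrist"; returns a dict with "color" (420x560x3 uint8, red, green, blue), "camera_matrix" (3x3 intrinsics, pixels), "k1" (the pictures are not rectified: a ray, as slopes to the right and down, at radius r is drawn at 1 + k1 r^2 times it, then the intrinsics apply), "R" (3x3) and "t" (3): a world point X has camera coordinates R X + t; the wrist camera has in their place "tool_from_camera" (4x4, takes a point from camera to tool coordinates, whose origin is the TCP and whose axes are the flange's). Camera axes: x right, y down, z forward; pixel columns grow to the right and rows downward; lengths in m; the calibration is good to about 2 mm. A picture is of the moment at which its call begins: read the wrist's pose just before it. There is no depth.
- sign_off(): hands the job in; it is judged then, once.
Trained networks look in the newest picture that a camera, given by its name, has taken for a name from the list of things; names that differ only in an ending like _2 or _b are one class to them, and where a whole thing is asked for, a point or a joint stands for the part that bears it (a point fixed in the world has none). Each returns a list of dicts, best first, with "conf" (0 to 1); they miss things now and then, are a little off and sometimes report something else, mostly with a low value. They report only what shows in the picture. A call takes as long as a camera call. They do not tell look-alikes from the thing itself.
- look_for(camera, name): "position" ([column, row] as shares, 0 to 1, of the picture: columns of its width, rows of its height, amid what is visible of it).
- mark_of(camera, name): "position" ([column, row] as shares, 0 to 1, of the picture: columns of its width, rows of its height: a listed point, or the origin of a listed thing).
The state is a dict: "t": time; "joints": joint angles; "qd": joint speeds; "effort": joint torques, N m; "ee_pos": TCP position; "tool_rot": TCP orientation; "contact_force": force on the tool from outside, world axes, zero at the start; "moment": the same for the moment, N m; "opening": finger opening in m; "grasp_force": force on a finger pad.
Only numpy, scipy, OpenCV 4.12 (cv2) and the standard library are available. Lean on these libraries where they do the work, as an engineer would, in place of code of your own. Each camera call takes 0.05 s, during which the arm holds its last target. There are 200 camera calls.

## Working session

There is one attempt and no reset: what is moved stays moved. The work goes in short steps, Python scripts to look and compute and a tool call to move; the robot and the scene stay as the last step left them, time stands still between calls to the robot, and variables do not carry over. Pictures are saved under pics/ and viewed, at most 10 in all, crops included, and the job is handed in when it is done.

Besides the shell and the picture viewer there is one more tool, called after "Call:" by a JSON object that holds its "fn" and its "kwargs", one argument or row to a line. carry_out: Moves the arm, as the interface text tells. Its arguments: {"type":"object","properties":{"increments":{"type":"array","items":{"type":"number"}},"fingers":{"type":"number"}},"required":["increments"]}

```bash
ls; mkdir -p pics; cat > h.py <<'E'
from station import *
import numpy as np, cv2
from scipy.spatial.transform import Rotation as Ro
def save(c,n,box=None,s=1):
    im=c["color"][:,:,::-1]
    if box: im=im[box[1]:box[3],box[0]:box[2]]
    cv2.imwrite("pics/"+n,cv2.resize(im,None,fx=s,fy=s,interpolation=cv2.INTER_CUBIC))
def rot(q): return Ro.from_quat([q[1],q[2],q[3],q[0]]).as_matrix()
def ray(c,px,pose=None):
    K=np.array(c["camera_matrix"]);k=c["k1"]
    m=np.array([(px[0]-K[0,2])/K[0,0],(px[1]-K[1,2])/K[1,1]]);d=m.copy()
    for _ in range(20): d=m/(1+k*(d@d))
    v=np.array([d[0],d[1],1.])
    if "R" in c: R=np.array(c["R"]).T; return -R@np.array(c["t"]),R@v
    T=np.array(c["tool_from_camera"]);p,R=pose
    return p+R@T[:3,3],R@T[:3,:3]@v
def onz(c,px,z,pose=None):
    o,d=ray(c,px,pose);return o+d*(z-o[2])/d[2]
def proj(c,X):
    K=np.array(c["camera_matrix"]);x=np.array(c["R"])@X+np.array(c["t"]);m=x[:2]/x[2];m=m*(1+c["k1"]*(m@m));return K[:2,:2]@m+K[:2,2]
E
python3 - <<'E'
from h import *
s=state();print({k:np.round(v,3) for k,v in s.items()})
a=camera("scene");b=camera("top")
cv2.imwrite("pics/scene0.png",a["color"][:,:,::-1]);cv2.imwrite("pics/top0.png",b["color"][:,:,::-1])
for cn,c in(("scene",a),("top",b)):
  for n in("caddy","caddy_handle","caddy_lip","bin","bin_in","scale","scale_pan"):
    print(cn,n,[(np.round(np.array(d["position"])*[560,420]).tolist(),round(d["conf"],2)) for d in mark_of(cn,n)[:3]])
E
```

```text
pics
{'t': np.float64(0.0), 'joints': array([-1.307,  0.092,  1.232, -0.   ,  1.82 , -0.057]), 'qd': array([ 0.   , -0.   ,  0.   ,  0.001, -0.   , -0.002]), 'effort': array([-0.0000e+00, -4.5872e+01, -4.1803e+01, -0.0000e+00,  1.2000e-02,
        0.0000e+00]), 'ee_pos': array([ 0.189, -0.569,  0.23 ]), 'tool_rot': array([-0.001,  0.987,  0.16 , -0.   ]), 'contact_force': array([0.367, 0.936, 0.208]), 'moment': array([ 0.034,  0.054, -0.027]), 'grasp_force': np.float64(0.0), 'opening': np.float64(0.086)}
scene caddy [([156.0, 283.0], 0.98), ([231.0, 279.0], 0.63)]
scene caddy_handle [([152.0, 272.0], 0.68), ([224.0, 268.0], 0.67), ([297.0, 211.0], 0.43)]
scene caddy_lip [([142.0, 277.0], 0.94), ([236.0, 259.0], 0.86)]
scene bin [([307.0, 130.0], 0.56)]
scene bin_in [([307.0, 132.0], 0.82)]
scene scale [([296.0, 221.0], 0.92)]
scene scale_pan [([298.0, 212.0], 0.9), ([308.0, 133.0], 0.35)]
top caddy [([430.0, 310.0], 0.93), ([383.0, 240.0], 0.75)]
top caddy_handle [([391.0, 239.0], 0.65), ([445.0, 307.0], 0.59)]
top caddy_lip [([437.0, 337.0], 0.59)]
top bin [([154.0, 270.0], 0.79)]
top bin_in [([149.0, 276.0], 0.64)]
top scale [([280.0, 222.0], 0.7)]
top scale_pan [([284.0, 212.0], 0.77)]
```

View pics/top0.png

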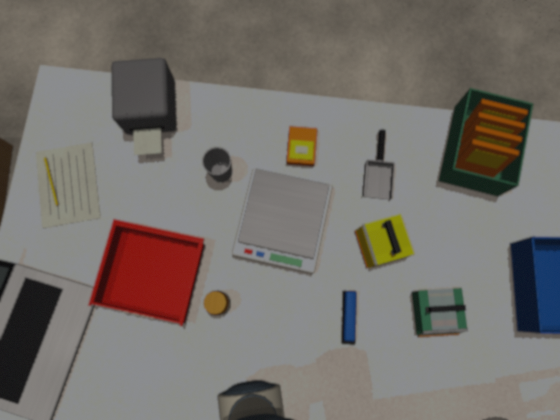

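View pics/scene0.png

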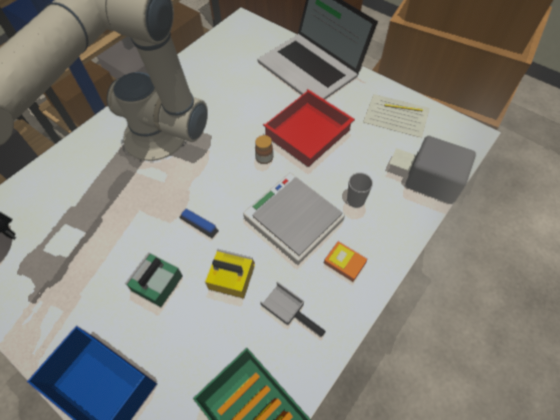

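```bash
python3 - <<'E'
from h import *
a=camera("scene");b=camera("top")
for c in(a,b): print(np.round(c["R"],2).tolist(),np.round(-np.array(c["R"]).T@np.array(c["t"]),3))
print("bin",onz(a,(307,132),.005),onz(b,(149,276),.005))
print("pan",onz(a,(298,212),.054),onz(b,(284,212),.054))
print("caddies origin",onz(b,(430,310),0),onz(b,(383,240),0), onz(a,(156,283),0),onz(a,(231,279),0))
print("handles",onz(b,(391,239),.093),onz(b,(445,307),.093), onz(a,(152,272),.093),onz(a,(224,268),.093))
E
```

```text
[[0.79, 0.61, -0.01], [0.52, -0.68, -0.51], [-0.32, 0.4, -0.86]] [ 0.956 -0.486  1.105]
[[0.12, -0.99, -0.0], [-0.97, -0.12, -0.2], [0.2, 0.03, -0.98]] [0.36  0.003 1.218]
bin [0.41131922 0.33486777 0.005     ] [0.40918422 0.34462048 0.005     ]
pan [0.598049   0.03056998 0.054     ] [0.6024427  0.02615585 0.054     ]
caddies origin [ 0.40984051 -0.36205444  0.        ] [ 0.57105694 -0.23302223  0.        ] [ 0.40112197 -0.37453098  0.        ] [ 0.56137304 -0.23616809  0.        ]
handles [ 0.55960896 -0.23357533  0.093     ] [ 0.41694423 -0.36792894  0.093     ] [ 0.41687914 -0.36915937  0.093     ] [ 0.55940574 -0.24533334  0.093     ]
```

Candidates in top view: green one at (440,310), yellow one at (387,240). The green body with black strap fits; yellow is the look-alike. Confirming with one crop while probing how the arm behaves at the edge of its reach (does tool tilt arise?).

```bash
python3 - <<'E'
from h import *
b=camera("top"); save(b,"crop.png",(400,270,480,350),7)
E
```

Call:
{"fn": "carry_out", "kwargs": {
  "increments": [0, 5, 0, 0, 0, 5, 0, 0, 0, 5, 0, 0, 0, 5, 0, 0, 0, 5, 0, 0]
}}

```text
t: 1.45
ee_pos: [0.2588, -0.7797, 0.2303]
tool_rot: [0.002, 0.987, 0.16, 0.0]
contact_force: [1.1, -1.3, 0.4]
opening: 0.0853
grasp_force: 0.0
```

View pics/crop.png

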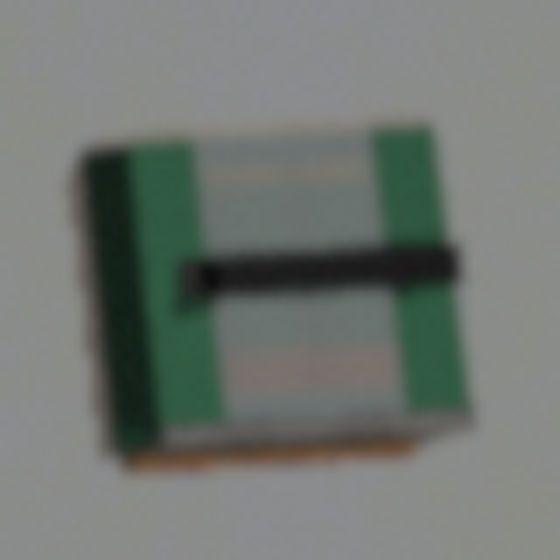

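The crop shows the green caddy: strap from about (185,280) to (460,262) in the crop, orange flap edge at the bottom, which is the -x side. It is the right one. I'm continuing the reach probe.

Call:
{"fn": "carry_out", "kwargs": {
  "increments": [0, 3, 0, 0, 0, 3, 0, 0, 0, 3, 0, 0, 0, 3, 0, 0, 0, 3, 0, 0]
}}

```text
t: 1.95
ee_pos: [0.277, -0.8341, 0.1969]
tool_rot: [0.048, 0.986, 0.16, 0.008]
contact_force: [0.4, 0.9, 0.0]
opening: 0.0858
grasp_force: 0.0
```

```bash
python3 - <<'E'
from h import *
s=state();print({k:np.round(s[k],3).tolist() for k in("joints","ee_pos","tool_rot","contact_force")})
print(rot(s["tool_rot"])[:,2].round(3))
E
```

```text
{'joints': [-1.29, 0.944, 0.169, 0.004, 1.933, -0.039], 'ee_pos': [0.277, -0.834, 0.197], 'tool_rot': [0.048, 0.986, 0.16, 0.008], 'contact_force': [0.424, 0.876, 0.012]}
[ 0.03  -0.091 -0.995]
```

Call:
{"fn": "carry_out", "kwargs": {
  "increments": [0, 4, 0, 0, 0, 4, 0, 0, 0, 4, 0, 0, 0, -4, 0, 0, 0, -4, 0, 0]
}}

```text
t: 2.45
ee_pos: [0.2719, -0.8195, 0.163]
tool_rot: [0.084, 0.984, 0.159, 0.014]
contact_force: [-0.7, -1.0, 2.2]
opening: 0.0854
grasp_force: 0.0
```

```bash
python3 - <<'E'
from h import *
s=state();print({k:np.round(s[k],3).tolist() for k in("joints","ee_pos","tool_rot","contact_force")})
print(rot(s["tool_rot"])[:,2].round(3))
E
```

```text
{'joints': [-1.293, 0.704, 0.593, 0.007, 1.674, -0.041], 'ee_pos': [0.272, -0.82, 0.163], 'tool_rot': [0.084, 0.984, 0.159, 0.014], 'contact_force': [-0.69, -0.971, 2.232]}
[ 0.053 -0.161 -0.986]
```

Call:
{"fn": "carry_out", "kwargs": {
  "increments": [0, -4, 0, 0, 0, -4, 0, 0, 0, -4, 0, 0, 0, -4, 0, 0, 0, -4, 0, 0]
}}

```text
t: 2.95
ee_pos: [0.2093, -0.6311, 0.1353]
tool_rot: [0.087, 0.983, 0.159, 0.014]
contact_force: [-0.2, 0.7, 0.9]
opening: 0.0852
grasp_force: 0.0
```

```bash
python3 - <<'E'
from h import *
s=state();print({k:np.round(s[k],3).tolist() for k in("joints","ee_pos","tool_rot","contact_force")})
print(rot(s["tool_rot"])[:,2].round(3))
E
```

```text
{'joints': [-1.307, 0.108, 1.391, 0.01, 1.466, -0.057], 'ee_pos': [0.209, -0.631, 0.135], 'tool_rot': [0.087, 0.983, 0.159, 0.014], 'contact_force': [-0.248, 0.702, 0.914]}
[ 0.055 -0.166 -0.985]
```

Call:
{"fn": "carry_out", "kwargs": {
  "increments": [0, -5, -2, 0, 0, -5, -2, 0, 0, -5, -2, 0, 0, -5, -2, 0, 0, -5, -2, 0]
}}

```text
t: 3.45
ee_pos: [0.132, -0.3986, 0.1877]
tool_rot: [0.087, 0.983, 0.159, 0.014]
contact_force: [0.2, -0.0, 1.1]
opening: 0.0855
grasp_force: 0.0
```

```bash
cat > st.py <<'E'
from h import *
s=state();R=rot(s["tool_rot"]);z=R[:,2];print("t",s["t"].round(2) if hasattr(s["t"],"round") else s["t"],"j",np.round(s["joints"],3).tolist(),"p",np.round(s["ee_pos"],4).tolist(),"r",np.hypot(*s["ee_pos"][:2]).round(3),"z",z.round(3),"tilt",np.degrees(np.arccos(-z[2])).round(1),"yaz",np.degrees(np.arctan2(R[1,1],R[0,1])).round(1),"f",np.round(s["contact_force"],1),"op",round(float(s["opening"]),4),round(float(s["grasp_force"]),1))
E
python3 st.py
```

```text
t 3.45 j [-1.345, -0.584, 1.886, 0.016, 1.665, -0.092] p [0.132, -0.3986, 0.1877] r 0.42 z [ 0.054 -0.167 -0.985] tilt 10.1 yaz -71.6 f [ 0.2 -0.   1.1] op 0.0855 0.0
```

Call:
{"fn": "carry_out", "kwargs": {
  "increments": [0, -5, -1, 0, 0, -5, -1, 0, 0, -5, -1, 0, 0, -5, -1, 0, 0, -5, -1, 0]
}}

```text
t: 3.95
ee_pos: [0.089, -0.2699, 0.2303]
tool_rot: [0.033, 0.987, 0.16, 0.005]
contact_force: [-0.9, -0.0, 0.4]
opening: 0.0855
grasp_force: 0.0
```

```bash
python3 st.py
```

```text
t 3.95 j [-1.382, -0.857, 1.953, 0.009, 1.98, -0.128] p [0.089, -0.2699, 0.2303] r 0.284 z [ 0.02  -0.063 -0.998] tilt 3.8 yaz -71.6 f [-0.9 -0.   0.4] op 0.0855 0.0
```

Call:
{"fn": "carry_out", "kwargs": {
  "increments": [0, -5, -1, 0, 0, -4, -1, 0, 0, 5, 0, 0, 0, 5, 0, 0, 0, 5, 0, 0]
}}

```text
t: 4.45
ee_pos: [0.1273, -0.385, 0.2706]
tool_rot: [0.01, 0.987, 0.16, 0.001]
contact_force: [-0.5, -1.2, 1.1]
opening: 0.0855
grasp_force: 0.0
```

```bash
python3 st.py; python3 - <<'E'
from h import *
b=camera("top")
import itertools
# strap ends at handle-top z .106, crop px -> image px
e1,e2=[np.array(p)/7+[400,270] for p in((200,280),(460,262))]
A,B=onz(b,e1,.1),onz(b,e2,.1);print("strap",A,B,"mid",(A+B)/2,"az x-axis",np.degrees(np.arctan2(*(A-B)[:2][::-1]))-90)
# roof corners at z=.064 : tl,tr,br,bl
cs=[onz(b,np.array(p)/7+[400,270],.064) for p in((130,145),(432,128),(470,415),(160,440))]
cs=np.array(cs)[:,:2];print(cs.round(3).tolist(),cs.mean(0))
for i,j in((0,1),(3,2),):print("y-edge",np.degrees(np.arctan2(*(cs[i]-cs[j])[::-1]))-90,np.linalg.norm(cs[i]-cs[j]))
for i,j in((3,0),(2,1)):print("x-edge",np.degrees(np.arctan2(*(cs[j]-cs[i])[::-1])),np.linalg.norm(cs[i]-cs[j]))
E
```

```text
t 4.45 j [-1.337, -0.437, 1.629, 0.001, 1.929, -0.086] p [0.1273, -0.385, 0.2706] r 0.406 z [ 0.006 -0.019 -1.   ] tilt 1.2 yaz -71.6 f [-0.5 -1.2  1.1] op 0.0855 0.0
strap [ 0.40539558 -0.32884219  0.1       ] [ 0.42129076 -0.41247644  0.1       ] mid [ 0.41334317 -0.37065931  0.1       ] az x-axis 10.761052501499123
[[0.449, -0.314], [0.467, -0.415], [0.374, -0.431], [0.353, -0.329]] [ 0.41054967 -0.37214638]
y-edge 10.053468062279038 0.10273297128920278
y-edge 11.36544590537035 0.10395393407193804
x-edge 9.337973625002332 0.09707023669739133
x-edge 10.042306294061147 0.09468250606235773
```

Call:
{"fn": "carry_out", "kwargs": {
  "increments": [4.75, 1.4, 0, 0, 4.75, 1.4, 0, 0, 4.75, 1.4, 0, 0, 4.75, 1.4, 0, 0, 4.75, 1.4, 0, 0]
}}

```text
t: 5.0
ee_pos: [0.3764, -0.3743, 0.2709]
tool_rot: [0.008, 0.987, 0.16, 0.003]
contact_force: [-0.6, -1.0, -0.1]
opening: 0.0853
grasp_force: 0.0
```

Call:
{"fn": "carry_out", "kwargs": {
  "increments": [4, 0.7, 0, 0, 0, 0, 0, -8.2, 0, 0, 0, -8.2, 0, 0, 0, -8.2, 0, 0, 0, -8.2]
}}

```text
t: 5.5
ee_pos: [0.4147, -0.3686, 0.2708]
tool_rot: [0.008, 0.901, 0.435, 0.001]
contact_force: [0.1, -0.1, 0.1]
opening: 0.0855
grasp_force: 0.0
```

Call:
{"fn": "carry_out", "kwargs": {
  "increments": [0, 0, 0, -8.2, 0, 0, 0, -8.2, 0, 0, 0, -8.2, 0, 0, 0, -8.2, 0, 0, 0, -8.2]
}}

```text
t: 6.0
ee_pos: [0.4145, -0.3687, 0.2709]
tool_rot: [0.008, 0.691, 0.722, -0.002]
contact_force: [-0.4, 0.3, 0.5]
opening: 0.0854
grasp_force: 0.0
```

Call:
{"fn": "carry_out", "kwargs": {
  "increments": [0, 0, 0, -8.2, 0, 0, 0, 0, 0, 0, 0, 0, 0, 0, 0, 0, 0, 0, 0, 0]
}}

```text
t: 6.5
ee_pos: [0.4141, -0.3683, 0.2681]
tool_rot: [0.005, 0.641, 0.768, -0.002]
contact_force: [-0.5, 0.9, 0.1]
opening: 0.0858
grasp_force: 0.0
```

```bash
python3 st.py; python3 - <<'E'
from h import *
s=state();P=(np.array(s["ee_pos"]),rot(s["tool_rot"]));w=camera("wrist");save(w,"w1.png")
for n,z in(("caddy_handle",.093),("caddy_lip",.004),("caddy",0)):
  print(n,[(np.round(np.array(d["position"])*[560,420]).tolist(),round(d["conf"],2),onz(w,np.array(d["position"])*[560,420],z,P).round(4).tolist()) for d in mark_of("wrist",n)[:2]])
np.savez("w1.npz",p=P[0],R=P[1])
E
```

```text
t 6.5 j [-0.786, -0.031, 1.29, -0.004, 1.873, -0.967] p [0.4141, -0.3683, 0.2681] r 0.554 z [ 0.004 -0.01  -1.   ] tilt 0.6 yaz 10.3 f [-0.5  0.9  0.1] op 0.0858 0.0
caddy_handle [([489.0, 50.0], 0.84, [0.5636, -0.2344, 0.093]), ([280.0, 185.0], 0.58, [0.4169, -0.3757, 0.093])]
caddy_lip [([225.0, 163.0], 0.87, [0.3551, -0.3833, 0.004])]
caddy [([443.0, 61.0], 0.95, [0.5675, -0.2345, 0.0]), ([281.0, 163.0], 0.74, [0.4184, -0.3729, 0.0])]
```

View pics/w1.png

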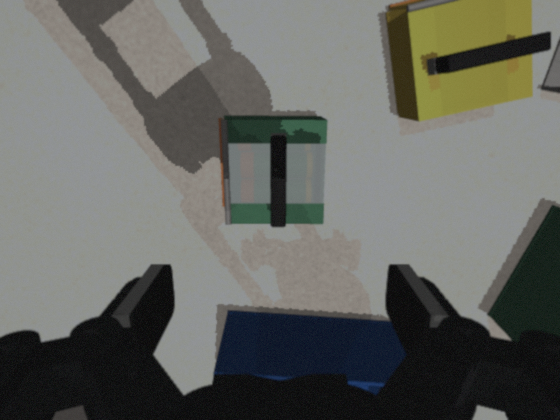

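The strap sits at column 279, rows 137–227, vertical in the wrist picture, so yaw is right. The yellow look-alike is at the upper right, clear of the fingers. Descending to grip.

Call:
{"fn": "carry_out", "kwargs": {
  "increments": [-0.5, 0.15, 5, 0, 0, 0, 5, 0, 0, 0, 4, 0, 0, 0, 3, 0, 0, 0, 2.2, 0],
  "fingers": 1
}}

```text
t: 7.2
ee_pos: [0.4161, -0.3737, 0.0726]
tool_rot: [0.002, 0.64, 0.768, -0.002]
contact_force: [-0.1, 0.3, -0.1]
opening: 0.0855
grasp_force: 0.0
```

Call:
{"fn": "carry_out", "kwargs": {
  "increments": [0, 0, 0, 0, 0, 0, 0, 0, 0, 0, 0, 0, 0, 0, 0, 0, 0, 0, 0, 0],
  "fingers": 0
}}

```text
t: 7.7
ee_pos: [0.4172, -0.3753, 0.0776]
tool_rot: [0.005, 0.64, 0.768, -0.003]
contact_force: [-0.3, -0.4, -2.4]
opening: 0.0132
grasp_force: 62.1
```

Call:
{"fn": "carry_out", "kwargs": {
  "increments": [0, 0, 0, 0, 0, 0, 0, 0, 0, 0, 0, 0, 0, 0, 0, 0, 0, 0, 0, 0]
}}

```text
t: 8.2
ee_pos: [0.4171, -0.375, 0.0769]
tool_rot: [0.005, 0.64, 0.768, -0.003]
contact_force: [-3.8, -0.2, 6.0]
opening: 0.0133
grasp_force: 61.2
```

```bash
python3 st.py
```

```text
t 8.2 j [-0.79, 0.002, 1.596, -0.004, 1.533, -0.971] p [0.4171, -0.375, 0.0769] r 0.561 z [ 0.004 -0.01  -1.   ] tilt 0.6 yaz 10.4 f [-3.8 -0.2  6. ] op 0.0133 61.2
```

Call:
{"fn": "carry_out", "kwargs": {
  "increments": [0, 0, -2, 0, 0, 0, -4, 0, 0, 0, -5, 0, 0, 0, -5, 0, 0, 0, -5, 0]
}}

```text
t: 8.7
ee_pos: [0.4162, -0.3721, 0.2862]
tool_rot: [0.003, 0.64, 0.768, -0.002]
contact_force: [0.6, -0.6, -3.8]
opening: 0.013
grasp_force: 60.1
```

Call:
{"fn": "carry_out", "kwargs": {
  "increments": [0, 0, -5, 0, 0, 0, -5, 0, 0, 0, -4, 0, 1, 0.2, -2, 0, 2.5, 0.5, 0, 0]
}}

```text
t: 9.2
ee_pos: [0.4169, -0.3367, 0.4473]
tool_rot: [0.006, 0.641, 0.768, -0.002]
contact_force: [-0.0, 0.2, -3.4]
opening: 0.0132
grasp_force: 60.1
```

Call:
{"fn": "carry_out", "kwargs": {
  "increments": [4, 0.9, 0, 0, 4, 0.9, 0, 0, 4, 0.9, 0, 0, 4, 0.9, 0, 0, 4, 0.9, 0, 0]
}}

```text
t: 9.7
ee_pos: [0.4247, -0.129, 0.4425]
tool_rot: [0.003, 0.64, 0.768, -0.002]
contact_force: [0.8, 0.8, -3.7]
opening: 0.0133
grasp_force: 60.1
```

Call:
{"fn": "carry_out", "kwargs": {
  "increments": [4, 0.9, 0, 0, 4, 0.9, 0, 0, 4, 0.9, 0, 0, 4, 0.9, 0, 0, 4, 0.9, 0, 0]
}}

```text
t: 10.2
ee_pos: [0.4328, 0.0761, 0.4409]
tool_rot: [0.003, 0.64, 0.768, -0.003]
contact_force: [0.3, 0.3, -4.0]
opening: 0.0135
grasp_force: 60.1
```

Call:
{"fn": "carry_out", "kwargs": {
  "increments": [4, 0.9, 0, 0, 4, 0.9, 0, 0, 4, 0.9, 0, 0, 4, 0.9, 0, 0, 4, 0.9, 0, 0]
}}

```text
t: 10.7
ee_pos: [0.4409, 0.2811, 0.4388]
tool_rot: [0.004, 0.64, 0.768, -0.003]
contact_force: [1.3, -0.2, -4.3]
opening: 0.0133
grasp_force: 60.1
```

Call:
{"fn": "carry_out", "kwargs": {
  "increments": [4, 0.9, 0, 0, 4, 0.9, 0, 0, 3, 0.7, 0, 0, 1.5, 0.3, 0, 0, 0, 0, 0, 0]
}}

```text
t: 11.2
ee_pos: [0.446, 0.4097, 0.4355]
tool_rot: [0.003, 0.639, 0.769, -0.005]
contact_force: [-0.9, -0.4, -5.0]
opening: 0.0133
grasp_force: 60.0
```

```bash
python3 st.py
```

```text
t 11.2 j [0.691, 0.285, 0.635, -0.01, 2.23, 0.5] p [0.446, 0.4097, 0.4355] r 0.606 z [-0.001 -0.012 -1.   ] tilt 0.7 yaz 10.6 f [-0.9 -0.4 -5. ] op 0.0133 60.0
```

Call:
{"fn": "carry_out", "kwargs": {
  "increments": [0, 0, 0, 8.5, 0, 0, 0, 8.5, 0, 0, 0, 8.5, 0, 0, 0, 8.5, 0, 0, 0, 8.5]
}}

```text
t: 11.7
ee_pos: [0.4462, 0.4063, 0.4384]
tool_rot: [0.005, 0.877, 0.481, -0.001]
contact_force: [0.4, -0.8, -4.1]
opening: 0.0129
grasp_force: 60.1
```

Call:
{"fn": "carry_out", "kwargs": {
  "increments": [0, 0, 0, 8.5, 0, 0, 0, 8.5, 0, 0, 0, 8.5, 0, 0, 0, 8.5, 0, 0, 0, 8.5]
}}

```text
t: 12.2
ee_pos: [0.4462, 0.4063, 0.4384]
tool_rot: [0.005, 0.991, 0.131, 0.0]
contact_force: [-0.9, 0.1, -4.2]
opening: 0.0128
grasp_force: 60.1
```

Call:
{"fn": "carry_out", "kwargs": {
  "increments": [0, 0, 0, 8.5, 0, 0, 0, 8.5, 0, 0, 0, 8.5, 1.5, -2, 0, 0, 2.4, -3.2, 0, 0]
}}

```text
t: 12.7
ee_pos: [0.4916, 0.4487, 0.4404]
tool_rot: [0.004, 0.996, -0.089, 0.002]
contact_force: [1.4, 0.3, -0.7]
opening: 0.0131
grasp_force: 59.9
```

Call:
{"fn": "carry_out", "kwargs": {
  "increments": [2.4, -3.2, 0, 0, 2.4, -3.2, 0, 0, 2.4, -3.2, 0, 0, 2.4, -3.2, 0, 0, 2.4, -3.2, 0, 0]
}}

```text
t: 13.2
ee_pos: [0.5712, 0.5232, 0.3667]
tool_rot: [-0.027, 0.995, -0.088, 0.031]
contact_force: [-0.3, 0.4, -3.0]
opening: 0.0128
grasp_force: 61.9
```

```bash
python3 st.py
```

```text
t 13.2 j [0.7, 0.728, 0.172, -0.007, 2.159, 2.444] p [0.5712, 0.5232, 0.3667] r 0.775 z [ 0.067  0.049 -0.997] tilt 4.7 yaz -100.0 f [-0.3  0.4 -3. ] op 0.0128 61.9
```

Call:
{"fn": "carry_out", "kwargs": {
  "increments": [3, -4, 0, 0, 3, -4, 0, 0, 3, -4, 0, 0, 3, -4, 0, 0, 3, -4, 0, 0]
}}

```text
t: 13.7
ee_pos: [0.6421, 0.5903, 0.3028]
tool_rot: [-0.082, 0.99, -0.087, 0.081]
contact_force: [-0.1, 0.3, -3.4]
opening: 0.0134
grasp_force: 61.9
```

```bash
python3 st.py
```

```text
t 13.7 j [0.704, 0.821, 0.173, -0.0, 1.917, 2.451] p [0.6421, 0.5903, 0.3028] r 0.872 z [ 0.174  0.148 -0.974] tilt 13.2 yaz -99.3 f [-0.1  0.3 -3.4] op 0.0134 61.9
```

Call:
{"fn": "carry_out", "kwargs": {
  "increments": [2.6, -3.4, -2.5, 0, 2.6, -3.4, -2.5, 0, 2.6, -3.4, -2.5, 0, 2.6, -3.4, -2.5, 0, 2.6, -3.4, -2.5, 0]
}}

```text
t: 14.2
ee_pos: [0.65, 0.5994, 0.3875]
tool_rot: [-0.144, 0.976, -0.085, 0.138]
contact_force: [-0.4, -0.1, -4.2]
opening: 0.013
grasp_force: 61.9
```

Call:
{"fn": "carry_out", "kwargs": {
  "increments": [2.6, -3.4, -2.5, 0, 2.6, -3.4, -2.5, 0, 2.6, -3.4, -2.5, 0, 2.6, -3.4, -2.5, 0, 2.6, -3.4, -2.5, 0]
}}

```text
t: 14.7
ee_pos: [0.6463, 0.5969, 0.4782]
tool_rot: [-0.201, 0.957, -0.083, 0.19]
contact_force: [0.2, -0.8, -4.4]
opening: 0.0131
grasp_force: 62.0
```

```bash
python3 st.py
```

```text
t 14.7 j [0.702, 0.646, 0.17, 0.014, 1.764, 2.453] p [0.6463, 0.5969, 0.4782] r 0.88 z [ 0.397  0.354 -0.847] tilt 32.1 yaz -95.3 f [ 0.2 -0.8 -4.4] op 0.0131 62.0
```

Call:
{"fn": "carry_out", "kwargs": {
  "increments": [2.6, -3.4, -2, 0, 2.6, -3.4, -2, 0, 2.6, -3.4, -2, 0, 2.6, -3.4, -2, 0, 2.6, -3.4, -2, 0]
}}

```text
t: 15.2
ee_pos: [0.6395, 0.5914, 0.5637]
tool_rot: [-0.256, 0.933, -0.081, 0.24]
contact_force: [0.1, 0.3, -3.9]
opening: 0.0132
grasp_force: 62.0
```

```bash
python3 st.py; python3 - <<'E'
from h import *
s=state();R=rot(s["tool_rot"]);p=np.array(s["ee_pos"])
h=p-.019*R[:,2]
# target handle such that lip at yaw rotated ok; caddy axes: x=tool y, z=-tool z
def lip(R):return -.060*R[:,1]+.089*R[:,2]
j6=s["joints"][5]
az=s["joints"][0]
for dy in(-60,-80,-100,-120,-140):
    Q=R@Ro.from_euler("z",dy,degrees=True).as_matrix()
    u=-Q[:,2]
    corners=[(x*Q[:,1]+y*np.cross(-Q[:,2],Q[:,1])+.093*Q[:,2])[2] for x in(-.06,.046) for y in(-.052,.052)]
    print(dy,"lip-handle",lip(Q).round(3),"mouthdir",(-Q[:,1]).round(2),"slope",np.degrees(np.arcsin(Q[2,1])).round(1),"lowest",min(corners))
# tool-axis shift for handle -> (X,Y,Z)
for T in((.41,.34,.35),(.41,.34,.20)):
    print(T,(R.T@(np.array(T)-h)*100).round(1))
E
```

```text
t 15.2 j [0.699, 0.566, 0.17, 0.022, 1.689, 2.453] p [0.6395, 0.5914, 0.5637] r 0.871 z [ 0.489  0.439 -0.754] tilt 41.0 yaz -91.9 f [ 0.1  0.3 -3.9] op 0.0132 62.0
-60 lip-handle [-0.001  0.079 -0.073] mouthdir [-0.74  0.67 -0.09] slope 5.3 lowest -0.1095268250557207
-80 lip-handle [-0.008  0.064 -0.086] mouthdir [-0.85  0.42 -0.31] slope 18.0 lowest -0.11883512378872825
-100 lip-handle [-0.008  0.046 -0.096] mouthdir [-0.86  0.12 -0.49] slope 29.3 lowest -0.12226971327417432
-120 lip-handle [-0.003  0.028 -0.104] mouthdir [-0.77 -0.19 -0.61] slope 37.6 lowest -0.11941633133097172
-140 lip-handle [ 0.009  0.01  -0.107] mouthdir [-0.58 -0.48 -0.66] slope 41.0 lowest -0.11061913793290323
(0.41, 0.34, 0.35) [-21.8  33.2  -4.2]
(0.41, 0.34, 0.2) [-27.9  41.    7.1]
```

```bash
python3 - <<'E'
from h import *
s=state();R=rot(s["tool_rot"]);p=np.array(s["ee_pos"]);h=p-.019*R[:,2]
m1=np.array([.455,.297,.27]);print((R.T@(m1-h)*100).round(1),(R.T@np.array([0,0,-7])).round(2),h)
E
```

```text
[-19.9  40.9   2.1] [-2.84  3.61  5.28] [0.63024181 0.58308451 0.57802147]
```

Call:
{"fn": "carry_out", "kwargs": {
  "increments": [-0.8, 1.6, 0.1, 0, -1.5, 3.1, 0.2, 0, -1.5, 3.1, 0.2, 0, -1.5, 3.1, 0.2, 0, -1.5, 3.1, 0.2, 0]
}}

```text
t: 15.7
ee_pos: [0.5813, 0.4956, 0.4592]
tool_rot: [-0.256, 0.933, -0.081, 0.24]
contact_force: [0.5, 0.7, -3.9]
opening: 0.0126
grasp_force: 62.0
```

Call:
{"fn": "carry_out", "kwargs": {
  "increments": [-1.5, 3.1, 0.2, 0, -1.5, 3.1, 0.2, 0, -1.5, 3.1, 0.2, 0, -1.5, 3.1, 0.2, 0, -1.5, 3.1, 0.2, 0]
}}

```text
t: 16.2
ee_pos: [0.5165, 0.3879, 0.3415]
tool_rot: [-0.256, 0.933, -0.081, 0.24]
contact_force: [0.5, 0.2, -4.4]
opening: 0.013
grasp_force: 62.0
```

Call:
{"fn": "carry_out", "kwargs": {
  "increments": [-1.5, 3.1, 0.1, 0, -1.5, 3.1, 0.1, 0, -1.5, 3.1, 0, 0, -1.1, 2.2, 0, 0, 0, 0, 0, 0]
}}

```text
t: 16.7
ee_pos: [0.4647, 0.3046, 0.255]
tool_rot: [-0.254, 0.934, -0.082, 0.238]
contact_force: [0.4, -0.0, -4.0]
opening: 0.0132
grasp_force: 62.0
```

```bash
python3 st.py;python3 - <<'E'
from h import *
s=state();R=rot(s["tool_rot"]);p=np.array(s["ee_pos"]);h=p-.019*R[:,2]
m1=np.array([.455,.297,.20]);print((R.T@(m1-h)*100).round(1),h)
c=camera("scene");save(c,"s2.png",(200,40,480,250),2)
E
```

```text
t 16.7 j [0.381, -0.658, 1.949, 0.244, 1.181, 2.112] p [0.4647, 0.3046, 0.255] r 0.556 z [ 0.486  0.435 -0.758] tilt 40.7 yaz -92.1 f [ 0.4 -0.  -4. ] op 0.0132 62.0
[-2.9  3.5  5.3] [0.45549985 0.29629299 0.2693616 ]
```

View pics/s2.png

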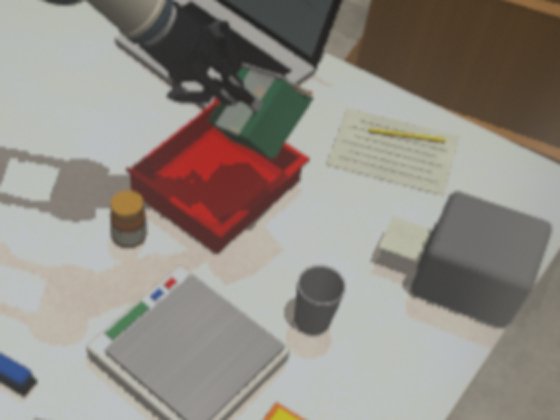

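Picture: caddy (about (265,110) in the crop) hangs tilted over the far half of the red bin (centre about (220,170)), jar at (128,215) clear. Lower, then yaw the mouth round to the downhill side.

Call:
{"fn": "carry_out", "kwargs": {
  "increments": [-0.8, 0.9, 1.3, 0, -0.8, 0.9, 1.4, 0, -0.8, 0.9, 1.4, 0, -0.5, 0.8, 1.2, 0, 0, 0, 0, -4]
}}

```text
t: 17.25
ee_pos: [0.4652, 0.3078, 0.1859]
tool_rot: [-0.246, 0.936, -0.048, 0.247]
contact_force: [-0.1, 0.2, -4.2]
opening: 0.0129
grasp_force: 62.0
```

Call:
{"fn": "carry_out", "kwargs": {
  "increments": [0, 0, 0, -8.5, 0, 0, 0, -8.5, 0, 0, 0, -8.5, 0, 0, 0, -8.5, 0, 0, 0, -8.5]
}}

```text
t: 17.75
ee_pos: [0.4663, 0.3083, 0.1898]
tool_rot: [-0.139, 0.888, 0.297, 0.322]
contact_force: [-0.7, -0.2, -3.5]
opening: 0.0131
grasp_force: 62.0
```

```bash
python3 st.py
```

```text
t 17.75 j [0.387, -0.663, 2.07, 0.257, 1.063, 1.266] p [0.4663, 0.3083, 0.1898] r 0.559 z [ 0.489  0.439 -0.754] tilt 41.1 yaz -51.8 f [-0.7 -0.2 -3.5] op 0.0131 62.0
```

Call:
{"fn": "carry_out", "kwargs": {
  "increments": [0, 0, 0, -8.5, 0, 0, 0, -8.5, 0, 0, 0, -8.5, 0, 0, 0, -8.5, 0, 0, 0, -8.5]
}}

```text
t: 18.25
ee_pos: [0.4663, 0.3083, 0.1898]
tool_rot: [-0.013, 0.72, 0.599, 0.351]
contact_force: [0.2, 0.0, -3.2]
opening: 0.0128
grasp_force: 62.0
```

Call:
{"fn": "carry_out", "kwargs": {
  "increments": [0, 0, 0, -8.5, 0, 0, 0, -8.5, 0, 0, 0, -8.5, 0, 0, 0, -8.5, 0, 0, 0, -8.5]
}}

```text
t: 18.75
ee_pos: [0.4663, 0.3083, 0.19]
tool_rot: [0.115, 0.454, 0.819, 0.332]
contact_force: [0.0, 0.9, -3.5]
opening: 0.0132
grasp_force: 62.0
```

```bash
python3 st.py;python3 - <<'E'
from h import *
s=state();R=rot(s["tool_rot"]);p=np.array(s["ee_pos"]);h=p-.019*R[:,2]
print("lip",h-.060*R[:,1]+.089*R[:,2],"slope",np.degrees(np.arcsin(R[2,1])))
c=camera("scene");save(c,"s3.png",(220,60,400,195),3)
for n in("tube_0","flap"):print(n,[(np.round(np.array(d["position"])*[560,420]).tolist(),round(d["conf"],2)) for d in look_for("scene",n)])
E
```

```text
t 18.75 j [0.387, -0.663, 2.069, 0.257, 1.062, -0.218] p [0.4663, 0.3083, 0.19] r 0.559 z [ 0.489  0.439 -0.754] tilt 41.1 yaz 28.8 f [ 0.   0.9 -3.5] op 0.0132 62.0
lip [0.46052213 0.31699491 0.09842144] slope 40.34949321369032
tube_0 []
flap [([329.0, 113.0], 0.16)]
```

View pics/s3.png

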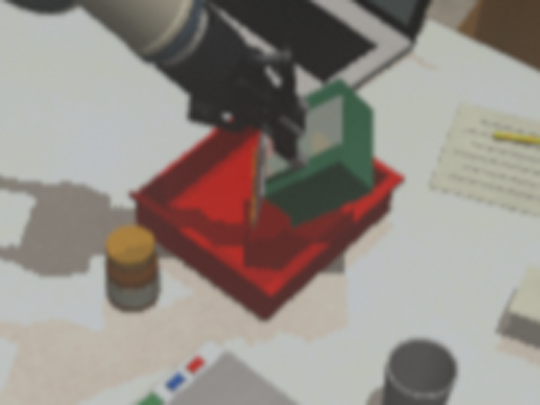

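Call:
{"fn": "carry_out", "kwargs": {
  "increments": [0, 0, 0, -4, 0, 0, 0, 0, 0, 0, 0, 0, 0, 0, 0, 0, 0, 0, 0, 0]
}}

```text
t: 19.4
ee_pos: [0.4657, 0.3078, 0.1886]
tool_rot: [0.124, 0.429, 0.833, 0.327]
contact_force: [-0.5, 0.8, -2.2]
opening: 0.0132
grasp_force: 62.2
```

```bash
python3 - <<'E'
from h import *
F=[]
for i in range(3): c=camera("top");F.append(state()["contact_force"])
print(np.mean(F,0))
w=camera("wrist")
A=cv2.resize(c["color"][190:340,80:230],(420,420),interpolation=2);B=w["color"]
cv2.imwrite("pics/t4.png",cv2.resize(np.hstack([A,B])[:,:,::-1],(800,343)))
E
```

```text
[ 0.16484005 -0.28641197 -2.57196354]
```

View pics/t4.png

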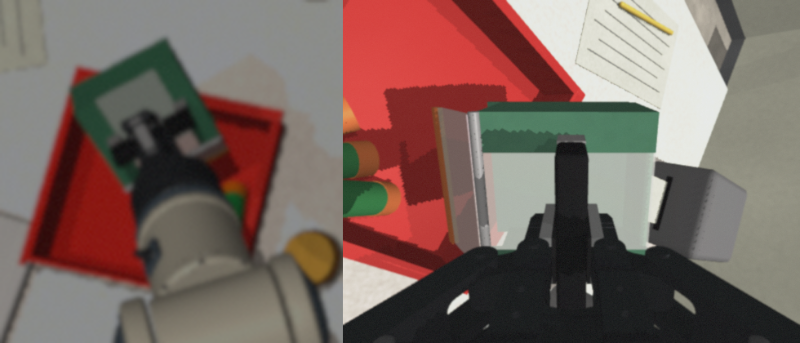

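Three tubes show in the bin (wrist half, left: (360,115), (360,160), (370,195)); the roof window is empty, and the load dropped to 2.6 N. Raise, then untilt by pushing inward at the inner reach limit.

Call:
{"fn": "carry_out", "kwargs": {
  "increments": [0.2, 1.4, -1.7, 0, 0.5, 2.9, -3.4, 0, 0.5, 2.9, -3.4, 0, 0.5, 2.9, -3.4, 0, 0.5, 2.9, -3.4, 0]
}}

```text
t: 20.1
ee_pos: [0.4597, 0.3127, 0.3922]
tool_rot: [0.125, 0.428, 0.833, 0.327]
contact_force: [0.2, 0.5, -2.2]
opening: 0.0129
grasp_force: 62.2
```

Call:
{"fn": "carry_out", "kwargs": {
  "increments": [-0.7, -4, -2, 0, -0.7, -4, -2, 0, -0.7, -4, -2, 0, -0.7, -4, -2, 0, -0.7, -4, -2, 0]
}}

```text
t: 20.6
ee_pos: [0.3787, 0.1728, 0.3689]
tool_rot: [0.098, 0.428, 0.846, 0.303]
contact_force: [0.8, -0.1, -1.8]
opening: 0.0128
grasp_force: 62.2
```

```bash
python3 st.py
```

```text
t 20.6 j [-0.032, -0.856, 1.82, 0.462, 1.687, -0.495] p [0.3787, 0.1728, 0.3689] r 0.416 z [ 0.425  0.429 -0.797] tilt 37.2 yaz 34.1 f [ 0.8 -0.1 -1.8] op 0.0128 62.2
```

```bash
python3 - <<'E'
from h import *
s=state();R=rot(s["tool_rot"]);p=np.array(s["ee_pos"])
print((R.T@(np.array([.36,.36,.37])-p)*100).round(1)); z=R[:,2]
d=np.r_[-z[:2]/np.hypot(*z[:2]),0];print("inward/row",(R.T@d*5).round(2),"inward perp",(R.T@(d*5)*[1,1,0]).round(2))
E
```

```text
[15.8  7.3  7.1]
inward/row [-0.62 -3.94 -3.02] inward perp [-0.62 -3.94 -0.  ]
```

Call:
{"fn": "carry_out", "kwargs": {
  "increments": [3.9, 1.8, 1.8, 0, 3.9, 1.8, 1.8, 0, 3.9, 1.8, 1.8, 0, 3.9, 1.8, 1.8, 0, -0.6, -3.9, -3, 0]
}}

```text
t: 21.1
ee_pos: [0.3282, 0.3272, 0.3535]
tool_rot: [0.089, 0.425, 0.852, 0.291]
contact_force: [0.5, -3.1, -6.7]
opening: 0.0131
grasp_force: 62.1
```

Call:
{"fn": "carry_out", "kwargs": {
  "increments": [-0.6, -3.9, -3, 0, -0.6, -3.9, -3, 0, -0.6, -3.9, -3, 0, -0.6, -3.9, -3, 0, -0.6, -3.9, -3, 0]
}}

```text
t: 21.6
ee_pos: [0.2459, 0.222, 0.4605]
tool_rot: [0.075, 0.435, 0.863, 0.244]
contact_force: [1.2, -1.0, -1.8]
opening: 0.0133
grasp_force: 62.3
```

```bash
python3 st.py
```

```text
t 21.6 j [0.453, -0.856, 1.577, 0.183, 1.925, -0.077] p [0.2459, 0.222, 0.4605] r 0.331 z [ 0.342  0.356 -0.87 ] tilt 29.6 yaz 35.0 f [ 1.2 -1.  -1.8] op 0.0133 62.3
```

Call:
{"fn": "carry_out", "kwargs": {
  "increments": [-0.7, -4.7, -0.5, 0, -0.7, -4.7, -0.5, 0, -0.7, -4.7, -0.5, 0, -0.7, -4.7, -0.5, 0, -0.7, -4.7, -0.5, 0]
}}

```text
t: 22.1
ee_pos: [0.2009, 0.1214, 0.4878]
tool_rot: [0.04, 0.438, 0.878, 0.188]
contact_force: [1.0, 0.2, -2.0]
opening: 0.0132
grasp_force: 62.3
```

```bash
python3 st.py
```

```text
t 22.1 j [-0.11, -0.856, 1.467, 0.43, 2.27, -0.434] p [0.2009, 0.1214, 0.4878] r 0.235 z [ 0.234  0.295 -0.926] tilt 22.1 yaz 35.9 f [ 1.   0.2 -2. ] op 0.0132 62.3
```

```bash
cat > mv.py <<'E'
import sys
from h import *
s=state();R=rot(s["tool_rot"]);p=np.array(s["ee_pos"]);z=R[:,2]
T=np.array(list(map(float,sys.argv[1:4])))
print("shift cm",(R.T@(T-p)*100).round(1))
d=np.r_[-z[:2]/(np.hypot(*z[:2])+1e-9),0];print("tilt az",np.degrees(np.arctan2(z[1],z[0])),"inward 5cm",(R.T@d*5).round(2),"up 5cm",(R.T@[0,0,5]).round(2))
E
python3 mv.py .29 .35 .30
```

```text
shift cm [10.7 12.3 26.2]
tilt az 51.553412486788666 inward 5cm [-1.16 -4.48 -1.89] up 5cm [ 0.47  1.82 -4.63]
```

Call:
{"fn": "carry_out", "kwargs": {
  "increments": [1.6, 1.8, 4, 0, 1.6, 1.8, 4, 0, 1.6, 1.8, 4, 0, 1.6, 1.8, 4, 0, 1.6, 1.8, 4, 0]
}}

```text
t: 22.6
ee_pos: [0.2643, 0.2773, 0.3557]
tool_rot: [0.038, 0.44, 0.877, 0.188]
contact_force: [1.3, -0.1, -2.3]
opening: 0.0131
grasp_force: 62.2
```

Call:
{"fn": "carry_out", "kwargs": {
  "increments": [1.6, 1.8, 4, 0, 1.2, 1.4, 2, 0, -1.2, -4.5, -1.5, 0, -1.2, -4.5, -1.5, 0, -1.2, -4.5, -1.5, 0]
}}

```text
t: 23.1
ee_pos: [0.2276, 0.2532, 0.3271]
tool_rot: [0.03, 0.441, 0.882, 0.161]
contact_force: [-0.2, -0.7, -1.5]
opening: 0.0129
grasp_force: 62.2
```

```bash
python3 st.py; python3 mv.py .29 .35 .3
```

```text
t 23.1 j [0.649, -0.856, 1.802, 0.093, 1.876, 0.048] p [0.2276, 0.2532, 0.3271] r 0.34 z [ 0.195  0.259 -0.946] tilt 18.9 yaz 36.0 f [-0.2 -0.7 -1.5] op 0.0129 62.2
shift cm [3.6 9.4 6.3]
tilt az 53.057717645765564 inward 5cm [-1.32 -4.54 -1.62] up 5cm [ 0.45  1.56 -4.73]
```

Call:
{"fn": "carry_out", "kwargs": {
  "increments": [-1.3, -4.5, -0.8, 0, -1.3, -4.5, -0.8, 0, -1.3, -4.5, -0.8, 0, -1.3, -4.5, -0.8, 0, -1.3, -4.5, -0.8, 0]
}}

```text
t: 23.6
ee_pos: [0.1977, 0.151, 0.3872]
tool_rot: [0.002, 0.442, 0.891, 0.099]
contact_force: [1.1, -1.2, -3.1]
opening: 0.0134
grasp_force: 62.2
```

```bash
python3 st.py; python3 mv.py .25 .33 .3
```

```text
t 23.6 j [0.322, -0.856, 1.656, 0.169, 2.19, -0.218] p [0.1977, 0.151, 0.3872] r 0.249 z [ 0.092  0.175 -0.98 ] tilt 11.4 yaz 36.8 f [ 1.1 -1.2 -3.1] op 0.0134 62.2
shift cm [10.2 13.1 12.2]
tilt az 62.25514909864835 inward 5cm [-2.08 -4.44 -0.99] up 5cm [ 0.42  0.9  -4.9 ]
```

Call:
{"fn": "carry_out", "kwargs": {
  "increments": [2.9, 1.2, 2.6, 0, 2.9, 1.2, 2.6, 0, 2.9, 1.2, 2.6, 0, 2.9, 1.2, 2.6, 0, 2.9, 1.2, 2.6, 0]
}}

```text
t: 24.1
ee_pos: [0.1689, 0.3255, 0.2815]
tool_rot: [0.002, 0.443, 0.891, 0.1]
contact_force: [0.3, 0.4, -3.1]
opening: 0.0129
grasp_force: 62.2
```

Call:
{"fn": "carry_out", "kwargs": {
  "increments": [-2.1, -4.4, -0.8, 0, -2.1, -4.4, -0.8, 0, -2.1, -4.4, -0.8, 0, -2.1, -4.4, -0.8, 0, 0, 0, 0, 0]
}}

```text
t: 24.6
ee_pos: [0.122, 0.2312, 0.3265]
tool_rot: [0.002, 0.445, 0.894, 0.057]
contact_force: [0.3, 1.1, -2.2]
opening: 0.0132
grasp_force: 62.3
```

```bash
python3 st.py; python3 mv.py .17 .32 .3
```

```text
t 24.6 j [0.933, -0.856, 1.772, 0.02, 2.114, 0.296] p [0.122, 0.2312, 0.3265] r 0.261 z [ 0.053  0.1   -0.994] tilt 6.5 yaz 37.0 f [ 0.3  1.1 -2.2] op 0.0132 62.3
shift cm [4.  8.9 3.8]
tilt az 61.985698933038805 inward 5cm [-2.09 -4.51 -0.57] up 5cm [ 0.24  0.51 -4.97]
```

Call:
{"fn": "carry_out", "kwargs": {
  "increments": [1.5, 3, 3, 0, 1.5, 3, 3, 0, 1.5, 3, 3, 0, -2.1, -4.5, 0, 0, -2.1, -4.5, -0.5, 0]
}}

```text
t: 25.1
ee_pos: [0.132, 0.2568, 0.2363]
tool_rot: [-0.001, 0.445, 0.895, 0.035]
contact_force: [-0.4, -1.7, -0.2]
opening: 0.0129
grasp_force: 62.3
```

Call:
{"fn": "carry_out", "kwargs": {
  "increments": [-2.1, -4.5, -0.5, 0, -2.1, -4.5, -0.5, 0, -2.1, -4.5, -0.5, 0, -2.1, -4.5, -0.5, 0, 0, 0, 0, 0]
}}

```text
t: 25.6
ee_pos: [0.0977, 0.1979, 0.314]
tool_rot: [0.001, 0.445, 0.895, -0.011]
contact_force: [0.8, 0.8, -2.2]
opening: 0.013
grasp_force: 62.3
```

```bash
python3 st.py; python3 mv.py .3 .1 .3
```

```text
t 25.6 j [0.966, -0.856, 1.792, -0.007, 2.227, 0.314] p [0.0977, 0.1979, 0.314] r 0.221 z [-0.008 -0.021 -1.   ] tilt 1.3 yaz 37.1 f [ 0.8  0.8 -2.2] op 0.013 62.3
shift cm [-20.   10.3   1.4]
tilt az -110.32290694554331 inward 5cm [ 2.69  4.21 -0.11] up 5cm [-0.06 -0.09 -5.  ]
```

Call:
{"fn": "carry_out", "kwargs": {
  "increments": [-3.65, 2.5, 0, 0, -3.65, 2.5, 0, 0, -3.65, 2.5, 0, 0, -3.65, 2.5, 0, 0, -3.65, 2.5, 0, 0]
}}

```text
t: 26.1
ee_pos: [0.3099, 0.1267, 0.3102]
tool_rot: [0.001, 0.446, 0.895, -0.012]
contact_force: [0.1, 1.5, -1.1]
opening: 0.0131
grasp_force: 62.3
```

Call:
{"fn": "carry_out", "kwargs": {
  "increments": [-3.65, 2.5, 0, 0, -3.65, 2.5, 0, 0, -3.65, 2.5, 0, 0, -3.65, 2.5, 0, 0, -3.65, 2.5, 0, 0]
}}

```text
t: 26.6
ee_pos: [0.5197, 0.0566, 0.3091]
tool_rot: [0.001, 0.446, 0.895, -0.013]
contact_force: [0.1, 0.9, -2.0]
opening: 0.0129
grasp_force: 62.3
```

Call:
{"fn": "carry_out", "kwargs": {
  "increments": [-3.65, 2.5, 0, 0, -2.4, 1.6, 0, 0, -1.2, 0.8, 0, 0, 0, 0, 0, 0, 0, 0, 0, 0]
}}

```text
t: 27.1
ee_pos: [0.6002, 0.0292, 0.3094]
tool_rot: [0.0, 0.445, 0.895, -0.013]
contact_force: [-0.1, -0.1, -2.3]
opening: 0.0132
grasp_force: 62.3
```

```bash
python3 st.py; python3 mv.py .6 .028 .145; python3 - <<'E'
from h import *
c=camera("scene");save(c,"s5.png",(200,80,400,280),3)
print([(np.round(np.array(d["position"])*[560,420]).tolist(),round(d["conf"],2)) for d in mark_of("scene","scale_pan")])
c=camera("top")
for n,z in(("scale_pan",.054),("tube_0",.02)):print(n,[(onz(c,np.array(d["position"])*[560,420],z).round(3).tolist(),round(d["conf"],2)) for d in mark_of("top",n)])
E
```

```text
t 27.1 j [0.006, 0.138, 1.041, -0.026, 1.974, -0.652] p [0.6002, 0.0292, 0.3094] r 0.601 z [-0.012 -0.024 -1.   ] tilt 1.5 yaz 37.1 f [-0.1 -0.1 -2.3] op 0.0132 62.3
shift cm [ 0.1  0.3 16.4]
tilt az -115.56816931040738 inward 5cm [ 2.29  4.44 -0.13] up 5cm [-0.06 -0.12 -5.  ]
[([296.0, 213.0], 0.56)]
scale_pan []
tube_0 [([0.367, 0.269, 0.02], 0.81), ([0.361, 0.285, 0.02], 0.81), ([0.389, 0.262, 0.02], 0.63)]
```

View pics/s5.png

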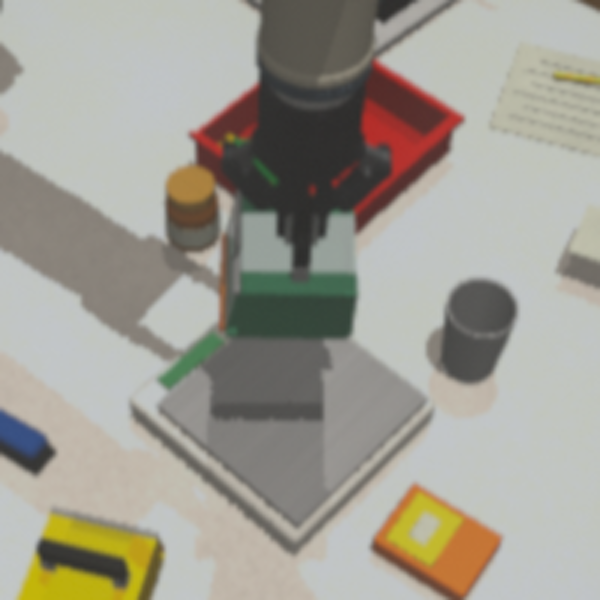

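The caddy is level and unloaded above the pan. All three tubes are in the bin's near corner. Lower it gently.

Call:
{"fn": "carry_out", "kwargs": {
  "increments": [0, 0, 3, 0, 0, 0, 4, 0, 0, 0, 4, 0, 0, 0, 2.5, 0, 0, 0, 1.5, 0]
}}

```text
t: 27.85
ee_pos: [0.5971, 0.0256, 0.1583]
tool_rot: [-0.001, 0.445, 0.895, -0.014]
contact_force: [-0.1, -0.2, -3.2]
opening: 0.0128
grasp_force: 62.2
```

Call:
{"fn": "carry_out", "kwargs": {
  "increments": [0, 0, 0.5, 0, 0, 0, 0.5, 0, 0, 0, 0.3, 0, 0, 0, 0.2, 0, 0, 0, 0, 0]
}}

```text
t: 28.35
ee_pos: [0.5987, 0.025, 0.1469]
tool_rot: [0.001, 0.445, 0.895, -0.013]
contact_force: [-0.2, 0.9, -3.7]
opening: 0.0132
grasp_force: 62.2
```

```bash
python3 st.py
```

```text
t 28.35 j [-0.001, 0.098, 1.373, -0.025, 1.68, -0.651] p [0.5987, 0.025, 0.1469] r 0.599 z [-0.009 -0.025 -1.   ] tilt 1.5 yaz 37.1 f [-0.2  0.9 -3.7] op 0.0132 62.2
```

Call:
{"fn": "carry_out", "kwargs": {
  "increments": [0, 0, 0.3, 0, 0, 0, 0.3, 0, 0, 0, 0.3, 0, 0, 0, 0.2, 0, 0, 0, 0.2, 0]
}}

```text
t: 28.85
ee_pos: [0.5981, 0.0247, 0.1328]
tool_rot: [0.001, 0.445, 0.895, -0.013]
contact_force: [0.9, 0.5, -2.7]
opening: 0.0126
grasp_force: 62.2
```

Call:
{"fn": "carry_out", "kwargs": {
  "increments": [0, 0, 0.1, 0, 0, 0, 0.1, 0, 0, 0, 0, 0, 0, 0, 0, 0, 0, 0, 0, 0]
}}

```text
t: 29.35
ee_pos: [0.5983, 0.0245, 0.1316]
tool_rot: [0.001, 0.445, 0.895, -0.013]
contact_force: [-2.3, -1.1, 2.3]
opening: 0.013
grasp_force: 62.8
```

Call:
{"fn": "carry_out", "kwargs": {
  "increments": [0, 0, 0, 0, 0, 0, 0, 0, 0, 0, 0, 0, 0, 0, 0, 0, 0, 0, 0, 0],
  "fingers": 0.6
}}

```text
t: 29.85
ee_pos: [0.5983, 0.0247, 0.1311]
tool_rot: [0.001, 0.445, 0.895, -0.013]
contact_force: [0.2, -0.1, 0.9]
opening: 0.0512
grasp_force: 0.0
```

Call:
{"fn": "carry_out", "kwargs": {
  "increments": [0, 0, 0, 0, 0, 0, -1, 0, 0, 0, -2, 0, 0, 0, -4, 0, 0, 0, -4, 0]
}}

```text
t: 30.35
ee_pos: [0.5989, 0.0273, 0.2424]
tool_rot: [0.0, 0.445, 0.895, -0.014]
contact_force: [1.1, -1.1, 0.2]
opening: 0.0513
grasp_force: 0.0
```

Call:
{"fn": "carry_out", "kwargs": {
  "increments": [0, 0, -4, 0, 0, 0, -4, 0, 0, 0, 0, 0, 0, 0, 0, 0, 0, 0, 0, 0]
}}

```text
t: 30.85
ee_pos: [0.6, 0.0293, 0.3198]
tool_rot: [0.0, 0.445, 0.895, -0.014]
contact_force: [-0.4, 0.1, -0.2]
opening: 0.0512
grasp_force: 0.0
```

```bash
python3 st.py; python3 - <<'E'
from h import *
s=state();P=(np.array(s["ee_pos"]),rot(s["tool_rot"]));w=camera("wrist");c=camera("scene")
for n,z in(("caddy_handle",.147),("caddy",.054),("caddy_lip",.058),("scale_pan",.054)):
  print(n,[(round(d["conf"],2),onz(w,np.array(d["position"])*[560,420],z,P).round(4).tolist()) for d in mark_of("wrist",n)[:2]])
for n,z in(("caddy_handle",.147),("tube_0",.02)):print(n,[(round(d["conf"],2),onz(c,np.array(d["position"])*[560,420],z).round(4).tolist()) for d in mark_of("scene",n)])
A=cv2.resize(c["color"][80:280,220:380],(480,600),interpolation=2);B=cv2.resize(w["color"],(800,600))[:,:]
cv2.imwrite("pics/f.png",cv2.resize(np.hstack([A,B])[:,:,::-1],(800,375)))
E
```

```text
t 30.85 j [0.006, 0.145, 1.015, -0.027, 1.994, -0.652] p [0.6, 0.0293, 0.3198] r 0.601 z [-0.012 -0.025 -1.   ] tilt 1.6 yaz 37.1 f [-0.4  0.1 -0.2] op 0.0512 0.0
caddy_handle [(0.92, [0.5974, 0.0259, 0.147]), (0.6, [0.5655, -0.1887, 0.147])]
caddy [(0.97, [0.5652, -0.1987, 0.054]), (0.56, [0.5983, 0.0262, 0.054])]
caddy_lip [(0.83, [0.5436, -0.151, 0.058]), (0.66, [0.5474, -0.0112, 0.058])]
scale_pan []
caddy_handle [(0.79, [0.5891, 0.0203, 0.147]), (0.58, [0.5747, -0.2494, 0.147])]
tube_0 [(0.63, [0.4007, 0.2665, 0.02])]
```

View pics/f.png

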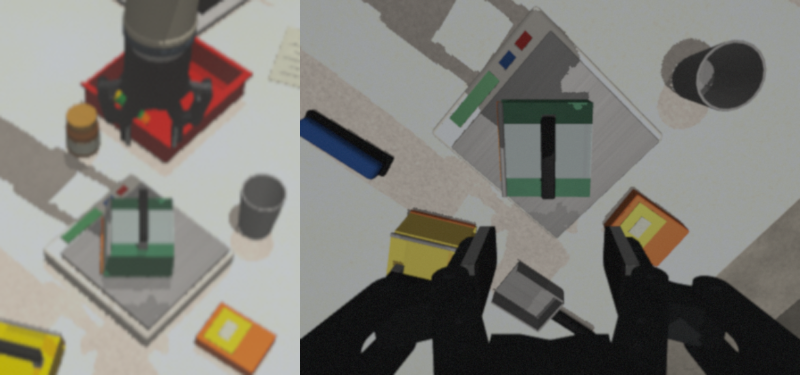

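The caddy stands on the pan (left half, about (138,240)) with its flap shut, released and close to the pan centre. The tubes are in the bin and the bystanders have not moved. Handing in.

```bash
python3 -c "
from station import *
print(sign_off())"
```

```text
the job is handed in; nothing more can be done
None
```

The job is handed in: the last pictures show the tubes in the red bin and the empty caddy upright and released near the middle of the scale's pan with its flap shut, but `sign_off()` returned no verdict.

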